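# Put the blue-capped bottle back on its narrow stand

### The arm

A 7-joint arm with a two-finger parallel gripper is mounted at the origin on a cart in front of the work surface, level with it; the furniture and walls round the work are solid. World frame = base frame: x ahead of the robot, y to its left, z up, the work surface at z = 0. Lengths are in m, angles in rad, forces in N, time in s.
With the tool pointing down it reaches from about 0.425 to 0.875 m from the base axis. Payload 4.7 kg.
Tool frame: the origin (TCP) lies midway between the tips of the shut fingers; the grasp point (between the pads) lies 19 mm behind it; z points along the fingers, y is the direction in which the jaws open and shut (so a half turn about z gives the same grasp; the last joint's range is limited). The gripper opens to 87 mm and grips with 3 to 60 N. Pads are 19 mm wide; open, the fingers measure 117 mm over their backs; the gripper's body (75 mm by 190 mm) begins 51 mm behind the grasp point.
Start: joints at [1.185, 0.321, -0.07, 1.45, 0.023, 1.371, -0.057], TCP at [0.253, -0.599, 0.199] pointing down, gripper open.
Joint ranges: [-2.86, 2.86], [-0.3, 2.09], [-1.38, 1.24], [0.06, 2.45], [-1.56, 4.7], [0.09, 2.05], [-2.69, 2.69]. Speed limits (rad/s): [2.57, 2.57, 3.14, 3.14, 3.14, 3.14, 3.14].

### API

Orientations are given as a rotation vector (axis times angle).
In Python, from bench import monitor, eyes, order gives the robot as it stands. The module is installed in compiled form; this text tells all that it offers.
- The arm moves only by the shell command python3 -m pendant 'ROWS' [FORCE]. ROWS is JSON, a list of rows, each a list of 3 entries, a list of its own where there are three numbers: the turn, a rotation vector about the tool's x, y, z in degrees, then the shift along the tool's x, y, z in m, then the gripper command: -1 is fully open, 1 is shut, values between are in proportion. In form: [[[rx, ry, rz], [tx, ty, tz], hand], ...]. A call has 1 to 8 rows; each row shifts and turns the commanded pose from where the row before left it, along the tool's axes as they then stand; what a row does not reach is not made up. A row lasts 1/8 s, in which the tool goes at most 62.5 mm and 10.7 degrees, less where a joint would pass 70% of its speed; a pose out of reach is approached as far as the arm can. A call is refused whole if a number of a shift passes 0.0625 or a number of a turn 10.7, either way. A call with a gripper value outside its range is refused whole. The fingers move at their own pace and stop on an object; FORCE is the grip in N (left out, the last holds). Time passes only in rows, so rows that do not move let the fingers close. It gives the time, the measured TCP pose, the force and the opening at its end, in the units of the state.
- monitor.get_state(): the state, without advancing time (a new reading comes with each control period).
- eyes.get_image(name): name is "scene" or "top"; returns a dict with "color" (480x640x3 uint8, red, green, blue), "range_z" (480x640 float32, m along the optical axis (not along the pixel's ray), 0 where there is no reading), "fx", "fy", "cx", "cy" (pixels), "world_to_cam" (4x4, takes a point from world to camera coordinates). Camera axes: x right, y up, looking along -z (the intrinsics and any distortion apply to the point x, -y, -z); pixel columns grow to the right and rows downward; lengths in m; the calibration is good to about 2 mm. A picture is of the moment at which its call begins.
- order.close_job(): hands the job in, once; it reports no verdict.
The state is a dict: "time": time; "joint_positions": joint angles; "qd": joint speeds; "joint_torque": joint torques, N m; "position": TCP position; "tool_rot": TCP orientation; "ft_force": force on the tool from outside, world axes, zero at the start; "torque": the same for the moment, N m; "grip_width": opening from 0.0 (shut) to 1.0 (fully open).
Only numpy, scipy, OpenCV 4.12 (cv2) and the standard library are available. Lean on these libraries where they do the work, as an engineer would, in place of code of your own. Each camera call takes 0.05 s, during which the arm holds its last target.

### The job

Pick up the white bottle with the blue cap and set it down upright on the cork disc on top of the narrow bottle stand, centred on the disc; do not drop it. Leave the brown bottle on the stand and the red-capped pot near it on the table where they are.

Things in the scene. Friction and masses are not known exactly. Their poses are not given: they have to be found in the camera images.
- blue_cap_bottle_center (a point): centre, half-way up, of the loose upright white bottle with a blue screw cap, standing on the table: round, 42 mm diameter, 64 mm tall (straight body in the lower two thirds, then a shoulder and a cap of 27 mm diameter), about 75 g; z axis up through the cap. The point is 32 mm above its underside. Grip it round the body.
- cork_disc_top (a point): centre of the upper face of the cork disc, 46 mm diameter and 3 mm thick, fixed near one end (either end) of the bottle stand, 42 mm from the middle of its plank; this face is 73 mm above the table, z up. The stand is fixed to the table: a pale grey plank 50 mm wide and 146 mm long, its top 70 mm above the table, on two 14 mm steel posts and a grey foot 70 x 146 x 14 mm, turned up to 26 degrees either way from lying along the world y axis.
- brown_bottle: loose brown bottle with a black cap, 38 mm diameter, 78 mm tall, about 85 g, standing on the other end of the stand's plank, 84 mm from the cork disc's centre (the line from it to the disc is the plank's length). Origin at the centre of its underside, z up. To be left standing there.
- red_cap_pot: loose white round pot with a red cap (the one in the open middle of the table; a like one at the back is fixed), 48 mm diameter, 52 mm tall, about 70 g, standing on the table 9 cm or more from the blue-capped bottle (centre to centre). Origin at the centre of its underside, z up. To be left alone.
Not all that is in view belongs to the job. Leave any green, pink or purple look-alike of the brown_bottle alone.

How it is judged:
At the end, for the whole second after the job is handed in: The blue-capped bottle stands upright (within about 8 degrees) and still on the cork disc, its centre within 16 mm of the disc's centre; the brown bottle still stands on the stand within 20 mm of where it was, and the red-capped pot stands within 30 mm of where it was (horizontal distance between blue_cap_bottle_center and cork_disc_top below 0.016 m and z of blue_cap_bottle_center in the frame of cork_disc_top between 0.027 and 0.037 m and angle between each of blue_cap_bottle_center, brown_bottle, red_cap_pot's own z axis and vertical below 0.15 rad and linear speed of blue_cap_bottle below 0.02 m/s and distance of brown_bottle from where it was at the start of the episode below 0.02 m and distance of red_cap_pot from where it was at the start of the episode below 0.03 m); the robot touches nothing.
It fails at once if the blue-capped bottle is dropped on the stand: let go over the disc with its underside more than 15 mm above it (horizontal distance between blue_cap_bottle_center and cork_disc_top below 0.06 m and z of blue_cap_bottle_center in the frame of cork_disc_top above 0.047 m and contact force between the fingers and blue_cap_bottle below 0.02 N).
It fails at once if the brown bottle is pushed or tipped (distance of brown_bottle from where it was at the start of the episode above 0.03 m or angle between brown_bottle's own z axis and vertical above 0.5 rad).
It fails at once if the red-capped pot is pushed away or tipped (distance of red_cap_pot from where it was at the start of the episode above 0.04 m or angle between red_cap_pot's own z axis and vertical above 0.5 rad).
It also fails if it takes over 38 s, if anything falls off the work surface, if the arm or the gripper's body presses on something with over 40 N, if the wrist force passes 120 N, or if a joint passes its speed limit or range.

## Working session

There is one attempt and no reset: what is moved stays moved. The work goes in short steps, Python scripts to look and compute and a shell command to move; the robot and the scene stay as the last step left them, time stands still between calls to the robot, and variables do not carry over. Pictures are saved under pics/ and viewed, and the job is handed in when it is done.

```bash
mkdir -p pics; python3 - <<'E'
from bench import monitor, eyes
import cv2,numpy as np
s=monitor.get_state(); print({k:np.round(v,4).tolist() for k,v in s.items()})
for n in("scene","top"):
    i=eyes.get_image(n); cv2.imwrite(f"pics/{n}0.png",i["color"][...,::-1])
    np.savez(f"{n}0.npz",**i); print(n,i["fx"],i["fy"],i["cx"],i["cy"],[k for k in i]); print(np.round(i["world_to_cam"],4).tolist())
E
```

```text
{'time': 0.0, 'joint_positions': [1.1851, 0.3219, -0.0701, 1.4517, 0.0226, 1.3708, -0.0569], 'qd': [-0.0014, -0.0, -0.0005, -0.0011, 0.0001, 0.0004, -0.0001], 'joint_torque': [-0.0004, -49.1283, -0.4042, -31.2528, -0.0638, 0.0434, 0.0002], 'position': [0.2527, -0.5982, 0.1979], 'tool_rot': [-3.0772, -0.6235, 0.0008], 'ft_force': [0.2024, 0.5361, -0.7769], 'torque': [-0.0125, 0.0204, 0.015], 'grip_width': 1.0032}
scene 438.38747734825876 438.38747734825876 319.2778142476421 241.9451897171846 ['color', 'range_z', 'fx', 'fy', 'cx', 'cy', 'world_to_cam']
[[-0.5506, -0.8348, -0.0032, 0.2868], [0.6001, -0.3985, 0.6936, -0.3631], [-0.5803, 0.38, 0.7203, -0.5853], [0.0, 0.0, 0.0, 1.0]]
top 487.97573801094376 487.97573801094376 320.5941314975277 237.67957318285264 ['color', 'range_z', 'fx', 'fy', 'cx', 'cy', 'world_to_cam']
[[0.0195, -0.9998, 0.008, -0.043], [0.9836, 0.0206, 0.1792, -0.5448], [-0.1794, 0.0044, 0.9838, -0.831], [0.0, 0.0, 0.0, 1.0]]
```

View pics/scene0.png

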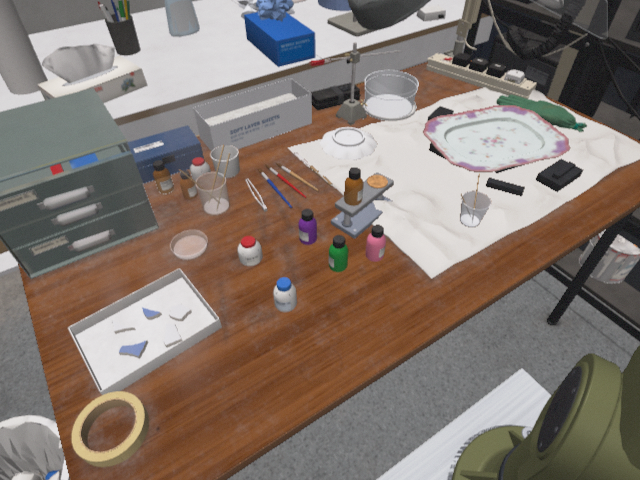

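View pics/top0.png

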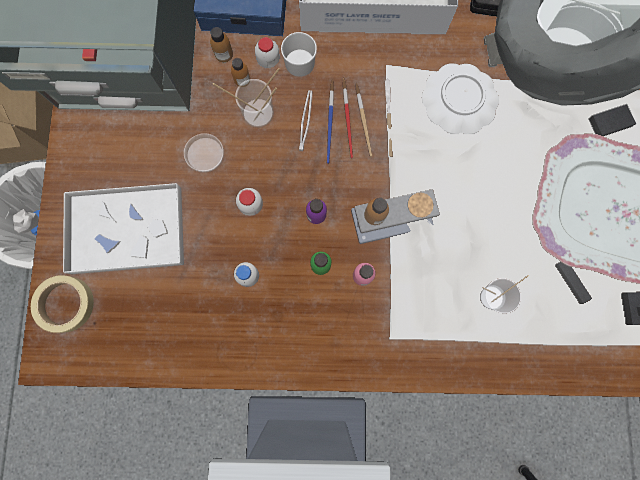

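The top view shows the blue-capped bottle at about (246,273), the red-capped pot at (248,200), the brown bottle at (376,210) and the cork disc at (421,204). Things that could be taken for the target:
- the red-capped pot, top (248,200)
- the fixed red-capped pot at the back, top (266,50)
- the green, pink and purple bottles, top (320,262), (364,272) and (316,210)

Only (246,273) is white with a blue cap.

```bash
cat > h.py <<'E'
import numpy as np,cv2
def cloud(d):
    z=d["range_z"].astype(float); v,u=np.mgrid[:480,:640]
    P=np.stack([(u-d["cx"])/d["fx"]*z,-(v-d["cy"])/d["fy"]*z,-z,np.ones_like(z)],-1)
    W=P@np.linalg.inv(d["world_to_cam"]).T
    W[z<=0]=np.nan
    return W[...,:3]
def fit(p):
    A=np.c_[2*p,np.ones(len(p))]; s=np.linalg.lstsq(A,(p**2).sum(1),rcond=None)[0]
    return s[:2],np.sqrt(s[2]+s[:2]@s[:2])
E
python3 - <<'E'
from h import *
for n in("top","scene"):
    d=dict(np.load(n+"0.npz")); W=cloud(d); hsv=cv2.cvtColor(d["color"],cv2.COLOR_RGB2HSV)
    pts={"top":dict(blue=(246,273),red=(248,200),brown=(376,206),disc=(421,204),green=(320,262),pink=(364,272),purple=(316,208)),
         "scene":dict(blue=(285,284),red=(249,241),brown=(354,174),disc=(378,181),green=(338,242),pink=(376,230),purple=(307,215))}[n]
    print(n)
    ref=None
    for k,(u,v) in pts.items():
        w=W[v-3:v+4,u-3:u+4].reshape(-1,3); m=np.nanmedian(w,0)
        # all points near and within top layer
        zt=m[2]; sel=(np.linalg.norm(W[...,:2]-m[:2],axis=-1)<0.03)&(abs(W[...,2]-zt)<0.004)
        q=W[sel]; lo,hi=q.min(0),q.max(0)
        full=W[(np.linalg.norm(W[...,:2]-m[:2],axis=-1)<0.035)&(W[...,2]>0.008)]
        print(k,np.round(m,4),"top mid",np.round((lo+hi)/2,4),"ext",np.round(hi-lo,3),len(q),"full",np.round(full.min(0),3),np.round(full.max(0),3))
    # plank
    sel=(abs(W[...,2]-0.07)<0.006)&(W[...,0]>.5)&(W[...,0]<.85)&(W[...,1]<-.0)&(W[...,1]>-.45)
    sel&=cv2.inRange(hsv,(0,0,60),(179,60,255))>0
    n_,L,st,c=cv2.connectedComponentsWithStats(sel.astype(np.uint8))
    j=1+np.argmax(st[1:,4]); q=W[L==j]; r=cv2.minAreaRect(q[:,:2].astype(np.float32)); print("plank",st[j],r, np.median(q[:,2]))
d=dict(np.load("top0.npz"));a=d["color"][180:300,220:450,::-1]
cv2.imwrite("pics/crop.png",cv2.resize(a,None,fx=3.4,fy=3.4,interpolation=3))
t=W
E
```

```text
top
blue [0.4774 0.0972 0.0651] top mid [0.479  0.1026 0.0648] ext [0.025 0.025 0.006] 171 full [0.458 0.082 0.009] [0.5   0.122 0.07 ]
red [0.6119 0.1016 0.0531] top mid [0.6185 0.1048 0.053 ] ext [0.028 0.028 0.007] 199 full [0.594 0.081 0.009] [0.64  0.127 0.057]
brown [ 0.5817 -0.1201  0.1486] top mid [ 0.5843 -0.126   0.1483] ext [0.022 0.021 0.007] 162 full [ 0.547 -0.155  0.008] [ 0.607 -0.091  0.152]
disc [ 0.6055 -0.2093  0.0738] top mid [ 0.6057 -0.209   0.0737] ext [0.054 0.059 0.008] 689 full [ 0.571 -0.241  0.011] [ 0.635 -0.175  0.078]
green [ 0.4974 -0.0317  0.0786] top mid [ 0.5022 -0.0325  0.0782] ext [0.023 0.023 0.007] 145 full [ 0.484 -0.05   0.009] [ 0.521 -0.013  0.083]
pink [ 0.4816 -0.1078  0.0785] top mid [ 0.4843 -0.1113  0.0786] ext [0.023 0.021 0.007] 138 full [ 0.465 -0.131  0.008] [ 0.501 -0.093  0.083]
purple [ 0.5933 -0.0227  0.0781] top mid [ 0.5991 -0.0226  0.0779] ext [0.022 0.021 0.007] 142 full [ 0.58  -0.041  0.008] [ 0.615 -0.004  0.082]
plank [ 355  189   85   44 1270] ((0.594637393951416, -0.16689223051071167), (0.05055929347872734, 0.14666247
[... 495 characters left out ...]
top mid [ 0.6032 -0.2076  0.0748] ext [0.051 0.059 0.008] 318 full [ 0.567 -0.242  0.013] [ 0.633 -0.174  0.079]
green [ 0.497  -0.027   0.0784] top mid [ 0.5028 -0.0324  0.0783] ext [0.024 0.023 0.008] 101 full [ 0.482 -0.05   0.008] [ 0.519 -0.013  0.082]
pink [ 0.4823 -0.1057  0.0795] top mid [ 0.4836 -0.1115  0.079 ] ext [0.023 0.023 0.007] 96 full [ 0.464 -0.127  0.008] [ 0.499 -0.091  0.082]
purple [ 0.5931 -0.0184  0.0787] top mid [ 0.5997 -0.022   0.0787] ext [0.025 0.022 0.007] 88 full [ 0.58  -0.038  0.008] [ 0.616 -0.003  0.082]
plank [335 172  59  43 622] ((0.5935519933700562, -0.1662900447845459), (0.05123279616236687, 0.1465146839618683), 14.496516227722168) 0.07161855621465829
```

View pics/crop.png

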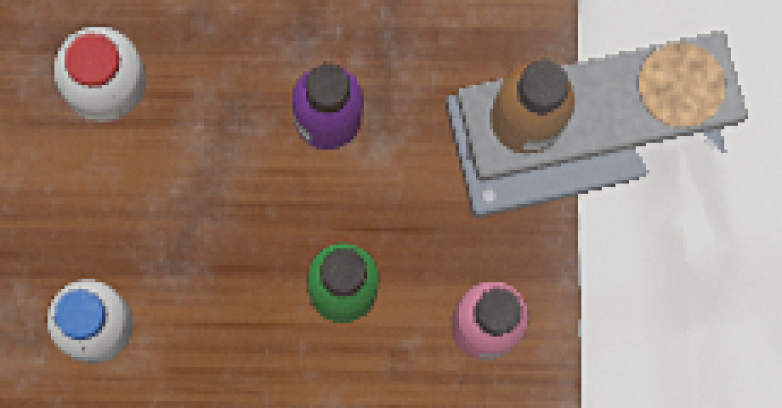

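The crop confirms that the white bottle with the blue cap is at top (246,273). Both cameras put it at (0.479, 0.103) with its cap at z about 0.065, which fits 64 mm. From the plank centre and its angle of 14.5°, the disc is at (0.6047, -0.2073), and the direct reading of (0.605, -0.208) agrees. The brown bottle is where the geometry expects it, 84 mm from the disc. Next I'll check for tall obstacles along the route.

```bash
python3 - <<'E'
from h import *
W=np.concatenate([cloud(dict(np.load(n+"0.npz"))).reshape(-1,3) for n in("top","scene")])
W=W[np.isfinite(W[:,0])]
print("max z per 10cm cell; rows x .2.., cols y .3 ..-.7")
for x in np.arange(.2,1.1,.1):
    print(round(x,1),[round(float(W[(W[:,0]>=x)&(W[:,0]<x+.1)&(W[:,1]<=y)&(W[:,1]>y-.1)][:,2].max(initial=-1)),2) for y in np.arange(.3,-.75,-.1)])
E
```

```text
max z per 10cm cell; rows x .2.., cols y .3 ..-.7
0.2 [0.01, 0.01, 0.01, 0.01, 0.01, 0.01, 0.01, 0.01, 0.01, 0.01, 0.01]
0.3 [0.01, 0.01, 0.01, 0.01, 0.01, 0.02, 0.02, 0.02, 0.02, 0.01, 0.02]
0.4 [0.03, 0.07, 0.07, 0.08, 0.08, 0.02, 0.1, 0.05, 0.06, 0.06, 0.06]
0.5 [0.03, 0.04, 0.04, 0.08, 0.15, 0.08, 0.02, 0.06, 0.06, 0.05, 0.06]
0.6 [0.03, 0.06, 0.06, 0.08, 0.12, 0.47, 0.49, 0.06, 0.05, 0.05, 0.06]
0.7 [0.23, 0.14, 0.14, 0.01, 0.02, 0.43, 0.47, 0.06, 0.06, 0.06, 0.06]
0.8 [0.23, 0.08, 0.14, 0.06, 0.01, 0.03, 0.03, 0.09, 0.09, 0.02, 0.03]
0.9 [0.23, 0.08, 0.1, 0.1, 0.1, 0.18, 0.22, 0.19, 0.18, 0.08, 0.01]
1.0 [0.23, 0.07, 0.1, 0.1, 0.1, 0.18, 0.04, 0.08, 0.09, -1.0, 0.04]
```

```bash
cat > plan.py <<'E'
# plan.py x y z yaw_jaw n : tool-frame increments from the measured pose
import sys,numpy as np
from bench import monitor
from scipy.spatial.transform import Rotation as R
s=monitor.get_state(); p=np.array(s["position"]); r=R.from_rotvec(s["tool_rot"]); M=r.as_matrix()
x,y,z,yaw=map(float,sys.argv[1:5])
# target: z down, y at yaw
c,sn=np.cos(np.radians(yaw)),np.sin(np.radians(yaw))
ty=np.array([c,sn,0]);tz=np.array([0,0,-1.]);tx=np.cross(ty,tz); T=np.c_[tx,ty,tz]
print("t",round(s["time"],3),"pos",p.round(4),"jawyaw",np.degrees(np.arctan2(M[1,1],M[0,1])).round(2),"tilt",np.degrees(np.arccos(-M[2,2])).round(2),"grip",s["grip_width"],"F",np.round(s["ft_force"],2),"q",np.round(s["joint_positions"],2))
d=np.array([x,y,z])-p
print("turn(tool,deg)",np.degrees((r.inv()*R.from_matrix(T)).as_rotvec()).round(2),"shift in present tool",(M.T@d).round(4),"shift in turned tool",(T.T@d).round(4))
if len(sys.argv)>5:
    n=int(sys.argv[5]); rv=(r.inv()*R.from_matrix(T)).as_rotvec()/n; cur=r
    for k in range(n):
        cur=cur*R.from_rotvec(rv)   # shift given in axes after / before turn
        print(np.degrees(rv).round(1), "before",((cur*R.from_rotvec(-rv)).as_matrix().T@d/n).round(4),"after",(cur.as_matrix().T@d/n).round(4))
E
python3 plan.py 0.5 -0.3 0.26 14.5
```

```text
t 0.1 pos [ 0.2528 -0.5983  0.1981] jawyaw -67.09 tilt 0.1 grip 1.0000039862810985 F [-0.8  -0.38 -0.87] q [ 1.19  0.32 -0.07  1.45  0.02  1.37 -0.06]
turn(tool,deg) [-8.000e-02 -7.000e-02 -8.159e+01] shift in present tool [ 0.3438 -0.1786 -0.0617] shift in turned tool [ 0.2269  0.314  -0.0619]
```

```bash
python3 - <<'E'
from h import *
for n in("top","scene"):
    W=cloud(dict(np.load(n+"0.npz"))).reshape(-1,3); W=W[np.isfinite(W[:,0])]
    q=W[(W[:,2]>.25)&(W[:,0]>.1)&(W[:,0]<1.0)&(abs(W[:,1])<.75)]
    if len(q):
        print(n,len(q),q.min(0).round(3),q.max(0).round(3))
        for a in np.arange(.5,1,.05):
            c=q[(q[:,0]>=a)&(q[:,0]<a+.05)]
            if len(c): print(round(a,2),"y",c[:,1].min().round(3),c[:,1].max().round(3),"z",c[:,2].min().round(3),c[:,2].max().round(3))
E
```

```text
top 13716 [ 0.632 -0.359  0.354] [ 0.795 -0.236  0.49 ]
0.6 y -0.359 -0.28 z 0.39 0.484
0.65 y -0.346 -0.242 z 0.354 0.49
0.7 y -0.353 -0.236 z 0.354 0.472
0.75 y -0.31 -0.237 z 0.366 0.431
scene 1617 [ 0.636 -0.31   0.34 ] [ 0.793 -0.235  0.413]
0.6 y -0.31 -0.284 z 0.392 0.413
0.65 y -0.294 -0.241 z 0.357 0.413
0.7 y -0.261 -0.235 z 0.343 0.406
0.75 y -0.267 -0.237 z 0.34 0.394
```

```bash
python3 - <<'E'
from h import *
W=np.concatenate([cloud(dict(np.load(n+"0.npz"))).reshape(-1,3) for n in("top","scene")]); W=W[np.isfinite(W[:,0])]
q=W[(W[:,2]>.25)&(W[:,0]>.1)&(W[:,0]<1.0)&(abs(W[:,1])<.75)]
d=np.hypot(q[:,0]-.6047,q[:,1]+.2073)
for z in np.arange(.33,.5,.02):
    m=(q[:,2]>=z)&(q[:,2]<z+.02)
    if m.any(): i=np.argmin(np.where(m,d,9)); print(z.round(2),d[i].round(3),q[i].round(3), np.round([np.percentile(d[m],1),np.percentile(d[m],5)],3))
E
python3 plan.py 0.45 -0.35 0.26 14.5 8
```

```text
0.33 0.125 [ 0.718 -0.261  0.35 ] [0.125 0.13 ]
0.35 0.093 [ 0.678 -0.265  0.368] [0.095 0.096]
0.37 0.086 [ 0.662 -0.271  0.389] [0.088 0.089]
0.39 0.08 [ 0.668 -0.257  0.407] [0.083 0.085]
0.41 0.08 [ 0.664 -0.26   0.413] [0.081 0.083]
0.43 0.082 [ 0.656 -0.271  0.43 ] [0.084 0.087]
0.45 0.092 [ 0.655 -0.284  0.451] [0.094 0.099]
0.47 0.11 [ 0.65  -0.308  0.47 ] [0.114 0.117]
t 0.1 pos [ 0.2528 -0.5983  0.1981] jawyaw -67.09 tilt 0.1 grip 1.0000039862810985 F [-0.8  -0.38 -0.87] q [ 1.19  0.32 -0.07  1.45  0.02  1.37 -0.06]
turn(tool,deg) [-8.000e-02 -7.000e-02 -8.159e+01] shift in present tool [ 0.2783 -0.152  -0.0617] shift in turned tool [ 0.191   0.2531 -0.0619]
[ -0.   -0.  -10.2] before [ 0.0348 -0.019  -0.0077] after [ 0.0376 -0.0125 -0.0077]
[ -0.   -0.  -10.2] before [ 0.0376 -0.0125 -0.0077] after [ 0.0392 -0.0057 -0.0077]
[ -0.   -0.  -10.2] before [ 0.0392 -0.0057 -0.0077] after [ 0.0396  0.0014 -0.0077]
[ -0.   -0.  -10.2] before [ 0.0396  0.0014 -0.0077] after [ 0.0387  0.0083 -0.0077]
[ -0.   -0.  -10.2] before [ 0.0387  0.0083 -0.0077] after [ 0.0367  0.0151 -0.0077]
[ -0.   -0.  -10.2] before [ 0.0367  0.0151 -0.0077] after [ 0.0334  0.0213 -0.0077]
[ -0.   -0.  -10.2] before [ 0.0334  0.0213 -0.0077] after [ 0.0291  0.0269 -0.0077]
[ -0.   -0.  -10.2] before [ 0.0291  0.0269 -0.0077] after [ 0.0239  0.0316 -0.0077]
```

```bash
python3 -m pendant '[[[0,0,-10.2],[0.035,-0.019,0],-1],[[0,0,-10.2],[0.0375,-0.0125,0],-1],[[0,0,-10.2],[0.039,-0.006,0],-1],[[0,0,-10.2],[0.0395,0.0015,0],-1],[[0,0,-10.2],[0.0385,0.008,0],-1],[[0,0,-10.2],[0.0365,0.015,0],-1],[[0,0,-10.2],[0.0335,0.021,0],-1],[[0,0,-10.2],[0.029,0.027,0],-1]]' 20; python3 plan.py 0.479 0.103 0.2 14.5
```

```text
time: 1.1
position: [0.4496, -0.3495, 0.1987]
tool_rot: [-1.916, -2.489, 0.0]
ft_force: [-0.1, 0.3, -0.2]
grip_width: 1.0
t 1.1 pos [ 0.4496 -0.3495  0.1987] jawyaw 14.84 tilt 0.04 grip 1.0002227895796145 F [-0.15  0.27 -0.22] q [ 0.98  0.17 -0.41  1.64  0.07  1.34  0.82]
turn(tool,deg) [-0.03 -0.02  0.34] shift in present tool [ 0.4299  0.1443 -0.0013] shift in turned tool [ 0.4307  0.1418 -0.0013]
```

```bash
python3 -m pendant '[[[0,0,0],[0.0535,0.018,0],-1],[[0,0,0],[0.0535,0.018,0],-1],[[0,0,0],[0.0535,0.018,0],-1],[[0,0,0],[0.0535,0.018,0],-1],[[0,0,0],[0.0535,0.018,0],-1],[[0,0,0],[0.0535,0.018,0],-1],[[0,0,0],[0.0535,0.018,0],-1],[[0,0,0],[0.0535,0.018,0],-1]]'; python3 plan.py 0.479 0.103 0.01 14.5
python3 - <<'E'
from bench import eyes
import cv2
for n in("scene","top"): cv2.imwrite(f"pics/{n}1.png",eyes.get_image(n)["color"][...,::-1])
E
```

```text
time: 2.1
position: [0.4811, 0.1013, 0.1989]
tool_rot: [1.923, 2.483, -0.001]
ft_force: [0.8, 0.7, -0.7]
grip_width: 1.002
t 2.1 pos [0.4811 0.1013 0.1989] jawyaw 14.48 tilt 0.05 grip 1.002076861531246 F [ 0.79  0.67 -0.71] q [ 0.57  0.02 -0.83  1.81  0.01  1.32 -0.01]
turn(tool,deg) [ 0.01  0.05 -0.02] shift in present tool [ 0.0023 -0.0016  0.1889] shift in turned tool [ 0.0022 -0.0016  0.1889]
```

View pics/scene1.png

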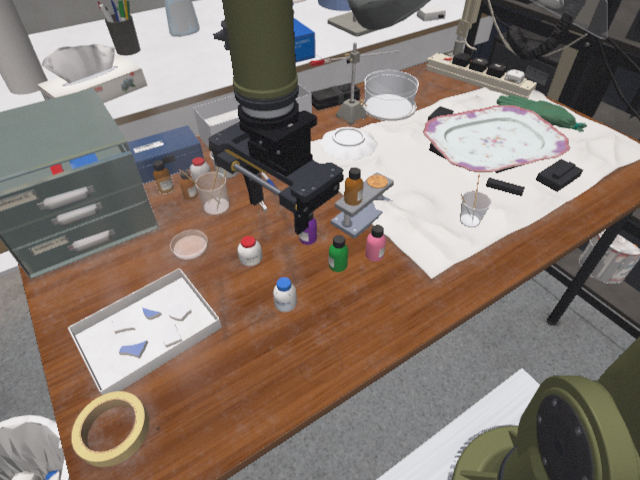

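View pics/top1.png

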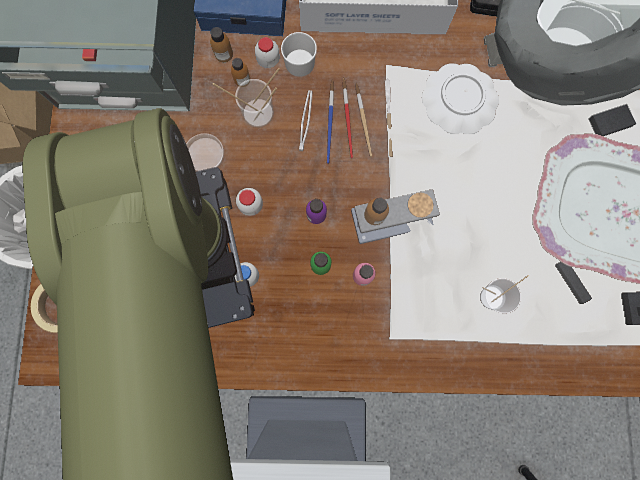

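The view shows the jaws above the bottle, clear of the red pot. Next I descend.

```bash
python3 -m pendant '[[[0,0,0],[0.002,-0.0015,0.04],-1],[[0,0,0],[0,0,0.045],-1],[[0,0,0],[0,0,0.045],-1],[[0,0,0],[0,0,0.035],-1],[[0,0,0],[0,0,0.022],-1],[[0,0,0],[0,0,0],-1]]'; python3 plan.py 0.479 0.103 0.01 14.5
```

```text
time: 2.95
position: [0.4774, 0.1006, 0.0103]
tool_rot: [-1.921, -2.481, 0.004]
ft_force: [0.7, 0.2, -0.6]
grip_width: 1.001
t 2.95 pos [0.4774 0.1006 0.0103] jawyaw 14.51 tilt 0.26 grip 1.0007183210640271 F [ 0.67  0.18 -0.61] q [ 0.49  0.26 -0.81  2.02  0.23  0.96 -0.19]
turn(tool,deg) [-0.25 -0.06  0.01] shift in present tool [0.0019 0.0021 0.0003] shift in turned tool [0.0019 0.0021 0.0003]
```

```bash
python3 -m pendant '[[[0,0,0],[0.002,0.002,0],-1],[[0,0,0],[0,0,0],0.2],[[0,0,0],[0,0,0],1],[[0,0,0],[0,0,0],1],[[0,0,0],[0,0,0],1],[[0,0,0],[0,0,0],1],[[0,0,0],[0,0,0],1],[[0,0,0],[0,0,0],1]]' 20; python3 plan.py 0.479 0.103 0.01 14.5
```

```text
time: 3.95
position: [0.4808, 0.1036, 0.012]
tool_rot: [-1.923, -2.484, 0.0]
ft_force: [0.1, -0.3, 1.0]
grip_width: 0.477
t 3.95 pos [0.4808 0.1036 0.012 ] jawyaw 14.51 tilt 0.02 grip 0.4768364923889978 F [ 0.09 -0.31  1.01] q [ 0.48  0.26 -0.81  2.02  0.23  0.96 -0.2 ]
turn(tool,deg) [-0.02  0.01  0.01] shift in present tool [-0.0002 -0.0019  0.002 ] shift in turned tool [-0.0002 -0.0019  0.002 ]
```

The opening is 0.477 × 87 = 41.5 mm, which fits the 42 mm body, so the bottle is gripped. Next I lift and look.

```bash
python3 -m pendant '[[[0,0,0],[0,0,-0.015],1],[[0,0,0],[0,0,-0.03],1],[[0,0,0],[0,0,-0.035],1],[[0,0,0],[0,0,-0.035],1],[[0,0,0],[0,0,-0.03],1],[[0,0,0],[0,0,-0.02],1],[[0,0,0],[0,0,-0.01],1],[[0,0,0],[0,0,0],1]]'; python3 plan.py 0.45 -0.23 0.19 14.5
python3 - <<'E'
from bench import eyes
import cv2
for n in("scene",): cv2.imwrite(f"pics/{n}2.png",eyes.get_image(n)["color"][...,::-1])
E
```

```text
time: 4.95
position: [0.4812, 0.1038, 0.1876]
tool_rot: [1.922, 2.483, 0.001]
ft_force: [-0.0, -0.3, -1.2]
grip_width: 0.48
t 4.95 pos [0.4812 0.1038 0.1876] jawyaw 14.51 tilt 0.08 grip 0.4795028416130306 F [-0.01 -0.25 -1.18] q [ 0.58  0.03 -0.85  1.82  0.02  1.3  -0.02]
turn(tool,deg) [0.07 0.04 0.01] shift in present tool [-0.3154 -0.1138 -0.0023] shift in turned tool [-0.3154 -0.1138 -0.0024]
```

View pics/scene2.png

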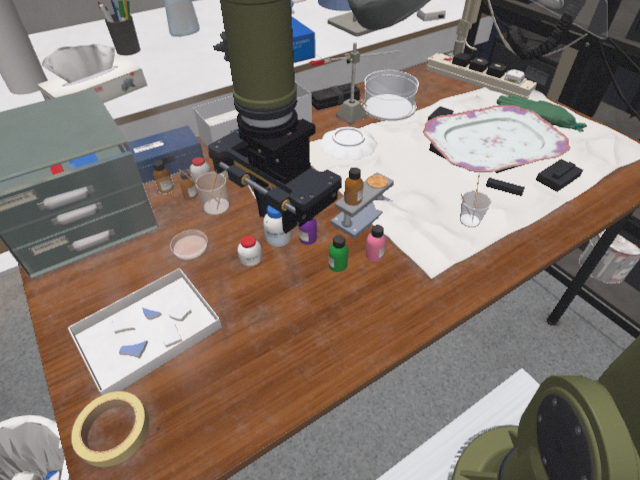

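The bottle hangs upright in the fingers at scene (277,226). Now I'll measure how wide the wrist is at the lamp's height.

```bash
python3 - <<'E'
from h import *
from bench import eyes,monitor
p=np.array(monitor.get_state()["position"])
for n in("scene","top"):
    W=cloud(eyes.get_image(n)).reshape(-1,3); W=W[np.isfinite(W[:,0])]
    q=W-p; r=np.hypot(q[:,0],q[:,1]); a=np.degrees(np.arctan2(q[:,1],q[:,0]))
    print(n,"rows: rel height; cols azimuth 45deg bins from -180, max r of points with r<.16")
    for h in np.arange(.06,.5,.03):
        m=(q[:,2]>=h)&(q[:,2]<h+.03)&(r<.16)
        print(h.round(2),[round(float(r[m&(a>=b)&(a<b+45)].max(initial=0)),3) for b in range(-180,180,45)])
E
```

```text
scene rows: rel height; cols azimuth 45deg bins from -180, max r of points with r<.16
0.06 [0.038, 0.0, 0.0, 0.029, 0.037, 0.0, 0.0, 0.038]
0.09 [0.1, 0.0, 0.0, 0.084, 0.096, 0.064, 0.036, 0.098]
0.12 [0.101, 0.0, 0.0, 0.0, 0.099, 0.051, 0.029, 0.1]
0.15 [0.055, 0.014, 0.0, 0.0, 0.0, 0.03, 0.028, 0.055]
0.18 [0.058, 0.061, 0.0, 0.0, 0.036, 0.038, 0.041, 0.06]
0.21 [0.039, 0.039, 0.0, 0.0, 0.0, 0.037, 0.038, 0.039]
0.24 [0.039, 0.039, 0.0, 0.0, 0.0, 0.037, 0.037, 0.039]
0.27 [0.038, 0.037, 0.0, 0.0, 0.0, 0.049, 0.036, 0.038]
0.3 [0.038, 0.037, 0.0, 0.0, 0.0, 0.04, 0.037, 0.038]
0.33 [0.039, 0.037, 0.0, 0.0, 0.0, 0.035, 0.039, 0.04]
0.36 [0.0, 0.0, 0.0, 0.0, 0.0, 0.0, 0.0, 0.0]
0.39 [0.0, 0.0, 0.0, 0.0, 0.0, 0.0, 0.0, 0.0]
0.42 [0.0, 0.0, 0.0, 0.0, 0.0, 0.0, 0.0, 0.0]
0.45 [0.0, 0.0, 0.0, 0.0, 0.0, 0.0, 0.0, 0.0]
0.48 [0.0, 0.0, 0.0, 0.0, 0.0, 0.0, 0.0, 0.0]
top rows: rel height; cols azimuth 45deg bins from -180, max r of points with r<.16
0.06 [0.0, 0.0, 0.0, 0.0, 0.0, 0.0, 0.0, 0.0]
0.09 [0.097, 0.068, 0.04, 0.099, 0.0, 0.0, 0.0, 0.0]
0.12 [0.101, 0.054, 0.028, 0.1, 0.097, 0.0, 0.0, 0.0]
0.15 [0.056, 0.0, 0.0, 0.0, 0.0, 0.0, 0.0, 0.0]
0.18 [0.059, 0.062, 0.041, 0.0, 0.0, 0.0, 0.0, 0.0]
0.21 [0.0, 0.04, 0.04, 0.0, 0.0, 0.0, 0.0, 0.0]
0.24 [0.0, 0.04, 0.04, 0.039, 0.0, 0.0, 0.0, 0.0]
0.27 [0.0, 0.038, 0.038, 0.0, 0.0, 0.0, 0.0, 0.0]
0.3 [0.0, 0.038, 0.038, 0.0, 0.0, 0.0, 0.0, 0.0]
0.33 [0.0, 0.054, 0.0, 0.0, 0.0, 0.0, 0.0, 0.0]
0.36 [0.0, 0.086, 0.054, 0.06, 0.0, 0.0, 0.0, 0.0]
0.39 [0.131, 0.088, 0.055, 0.06, 0.04, 0.054, 0.0, 0.0]
0.42 [0.16, 0.087, 0.051, 0.054, 0.033, 0.051, 0.045, 0.126]
0.45 [0.16, 0.0, 0.0, 0.0, 0.0, 0.0, 0.0, 0.099]
0.48 [0.16, 0.0, 0.0, 0.0, 0.0, 0.0, 0.0, 0.0]
```

The wrist radius is about 0.04 m up to 0.33 m above the TCP, and 0.06–0.09 m above that. The lamp is at least 0.08 m from the disc axis, so a low entry from the -x side leaves enough room.

```bash
python3 -m pendant '[[[0,0,0],[-0.025,-0.009,0],1],[[0,0,0],[-0.045,-0.016,0],1],[[0,0,0],[-0.05,-0.018,0],1],[[0,0,0],[-0.05,-0.018,0],1],[[0,0,0],[-0.05,-0.018,0],1],[[0,0,0],[-0.05,-0.018,0.01],1],[[0,0,0],[-0.035,-0.013,0.015],1],[[0,0,0],[-0.01,-0.004,0.015],1]]'; python3 -m pendant '[[[0,0,0],[0,0,0.01],1],[[0,0,0],[0,0,0],1]]'; python3 plan.py 0.6047 -0.2073 0.105 14.5
python3 - <<'E'
from bench import eyes
import cv2
for n in("scene","top"): cv2.imwrite(f"pics/{n}3.png",eyes.get_image(n)["color"][...,::-1])
E
```

```text
time: 6.1
position: [0.448, -0.2322, 0.1453]
tool_rot: [-1.927, -2.479, 0.0]
ft_force: [0.3, -0.3, -0.3]
grip_width: 0.472
time: 6.35
position: [0.4493, -0.2275, 0.136]
tool_rot: [-1.918, -2.485, -0.001]
ft_force: [0.8, 0.9, -0.6]
grip_width: 0.481
t 6.35 pos [ 0.4493 -0.2275  0.136 ] jawyaw 14.67 tilt 0.14 grip 0.4808530824722277 F [ 0.84  0.86 -0.58] q [ 0.91  0.08 -0.51  1.87  0.04  1.2   0.64]
turn(tool,deg) [-0.06 -0.12  0.17] shift in present tool [-0.0199  0.1555  0.0308] shift in turned tool [-0.0194  0.1555  0.031 ]
```

View pics/scene3.png

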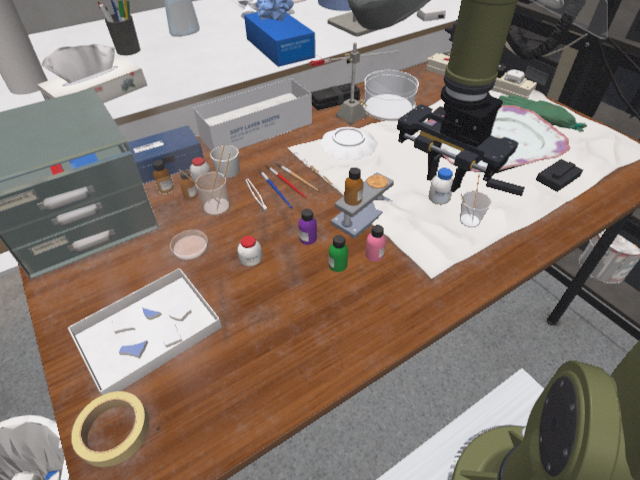

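View pics/top3.png

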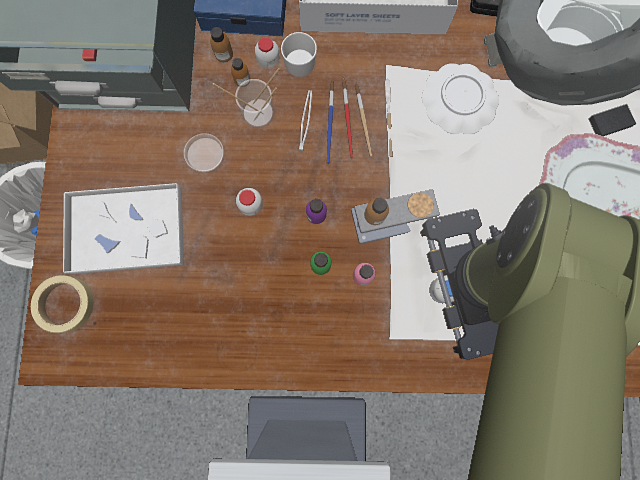

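The bottle is upright at scene (441,186). In the top view the wrist housing at about (550,240) will move toward the lamp, so I check the predicted 3D clearance first.

```bash
cat > clr.py <<'E'
from h import *
from bench import eyes,monitor
from scipy.spatial import cKDTree
import sys
tgt=np.array(list(map(float,sys.argv[1:4])))
p=np.array(monitor.get_state()["position"])
L=np.concatenate([cloud(dict(np.load(n+"0.npz"))).reshape(-1,3) for n in("top","scene")])
L=L[np.isfinite(L[:,0])&(L[:,2]>.25)&(L[:,0]>.5)&(L[:,0]<.95)&(abs(L[:,1])<.75)]
A=[]
for n in("scene","top"):
    d=eyes.get_image(n); W=cloud(d); W0=cloud(dict(np.load(n+"0.npz")))
    ch=(np.nan_to_num(abs(d["range_z"]-np.load(n+"0.npz")["range_z"]))>.02)&(d["range_z"]>0)
    q=W[ch]; q=q[(q[:,2]>p[2]+.1)&(np.hypot(*(q-p)[:,:2].T)<.4)]; A.append(q)
A=np.concatenate(A); print("arm pts",len(A),A.min(0).round(3),A.max(0).round(3))
for h in np.arange(.1,.6,.05):
    m=(A[:,2]-p[2]>=h)&(A[:,2]-p[2]<h+.05)
    if m.any(): print("rel h",h.round(2),(A[m]-p).min(0).round(3),(A[m]-p).max(0).round(3))
for f in (.25,.5,.75,1):
  t=p+f*(tgt-p); th=np.arctan2(t[1],t[0])-np.arctan2(p[1],p[0]); c,s=np.cos(th),np.sin(th)
  B=(A-p)@np.array([[c,s,0],[-s,c,0],[0,0,1]])+t
  d,i=cKDTree(L).query(B); k=d.argmin(); print("frac",f,"min dist",d[k].round(3),B[k].round(3),L[i[k]].round(3))
E
python3 clr.py 0.6047 -0.2073 0.105; python3 clr.py 0.6047 -0.2073 0.085
```

```text
arm pts 57721 [ 0.296 -0.351  0.238] [ 0.785 -0.124  0.636]
rel h 0.1 [-0.1  -0.06  0.1 ] [0.1   0.058 0.15 ]
rel h 0.15 [-0.056 -0.049  0.15 ] [0.031 0.039 0.2  ]
rel h 0.2 [-0.039 -0.069  0.2  ] [0.335 0.038 0.25 ]
rel h 0.25 [-0.037 -0.086  0.25 ] [0.326 0.036 0.3  ]
rel h 0.3 [-0.039 -0.123  0.3  ] [0.281 0.036 0.349]
rel h 0.35 [-0.055 -0.041  0.357] [0.055 0.066 0.4  ]
rel h 0.4 [-0.154 -0.043  0.4  ] [0.055 0.102 0.45 ]
rel h 0.45 [-0.154 -0.004  0.45 ] [-0.025  0.105  0.498]
frac 0.25 min dist 0.0 [ 0.689 -0.273  0.43 ] [ 0.689 -0.273  0.429]
frac 0.5 min dist 0.001 [ 0.724 -0.268  0.408] [ 0.724 -0.268  0.408]
frac 0.75 min dist 0.001 [ 0.764 -0.257  0.4  ] [ 0.765 -0.257  0.399]
frac 1 min dist 0.015 [ 0.804 -0.246  0.392] [ 0.793 -0.249  0.382]
arm pts 57673 [ 0.297 -0.352  0.238] [ 0.786 -0.124  0.636]
rel h 0.1 [-0.1   -0.059  0.1  ] [0.1   0.058 0.15 ]
rel h 0.15 [-0.057 -0.049  0.15 ] [0.028 0.039 0.2  ]
rel h 0.2 [-0.039 -0.069  0.2  ] [0.336 0.038 0.25 ]
rel h 0.25 [-0.037 -0.115  0.25 ] [0.325 0.037 0.3  ]
rel h 0.3 [-0.039 -0.124  0.3  ] [0.28  0.037 0.348]
rel h 0.35 [-0.057 -0.042  0.357] [0.055 0.066 0.4  ]
rel h 0.4 [-0.154 -0.045  0.4  ] [0.054 0.102 0.45 ]
rel h 0.45 [-0.154 -0.004  0.45 ] [-0.023  0.105  0.498]
frac 0.25 min dist 0.0 [ 0.743 -0.315  0.442] [ 0.743 -0.315  0.442]
frac 0.5 min dist 0.002 [ 0.723 -0.3    0.424] [ 0.724 -0.299  0.425]
frac 0.75 min dist 0.001 [ 0.775 -0.243  0.378] [ 0.774 -0.243  0.378]
frac 1 min dist 0.013 [ 0.805 -0.249  0.376] [ 0.793 -0.249  0.382]
```

```bash
sed -i 's/<.4)\]; A.append(q)/<.4)\&(q[:,0]<p[0]+.13)]; A.append(q)/' clr.py; for z in 0.105 0.085; do python3 clr.py 0.6047 -0.2073 $z | tail -4; done
```

```text
frac 0.25 min dist 0.138 [ 0.589 -0.228  0.267] [ 0.684 -0.266  0.36 ]
frac 0.5 min dist 0.112 [ 0.56  -0.257  0.52 ] [ 0.644 -0.299  0.458]
frac 0.75 min dist 0.083 [ 0.6   -0.251  0.512] [ 0.648 -0.3    0.465]
frac 1 min dist 0.067 [ 0.64  -0.244  0.503] [ 0.652 -0.287  0.454]
frac 0.25 min dist 0.141 [ 0.587 -0.232  0.263] [ 0.684 -0.266  0.36 ]
frac 0.5 min dist 0.106 [ 0.56  -0.258  0.509] [ 0.644 -0.299  0.458]
frac 0.75 min dist 0.074 [ 0.6   -0.252  0.496] [ 0.646 -0.294  0.456]
frac 1 min dist 0.052 [ 0.64  -0.245  0.483] [ 0.655 -0.281  0.449]
```

```bash
python3 -m pendant '[[[0,0,0],[-0.0025,0.012,0.004],1],[[0,0,0],[-0.0035,0.022,0.005],1],[[0,0,0],[-0.0035,0.025,0.005],1],[[0,0,0],[-0.003,0.025,0.005],1],[[0,0,0],[-0.0025,0.022,0.004],1],[[0,0,0],[-0.002,0.017,0.003],1],[[0,0,0],[0,0.01,0.002],1],[[0,0,0],[0,0,0],1]]'; python3 plan.py 0.6047 -0.2073 0.105 14.5;  python3 clr.py 0.6047 -0.2073 0.085 | tail -4
```

```text
time: 7.85
position: [0.5828, -0.2123, 0.1087]
tool_rot: [-1.922, -2.484, -0.0]
ft_force: [0.5, 0.3, -1.1]
grip_width: 0.476
t 7.85 pos [ 0.5828 -0.2123  0.1087] jawyaw 14.56 tilt 0.04 grip 0.4759103537142877 F [ 0.52  0.31 -1.1 ] q [ 0.74  0.36 -0.53  1.63  0.19  1.21  0.42]
turn(tool,deg) [-0.02 -0.04  0.06] shift in present tool [-0.0006  0.0225  0.0037] shift in turned tool [-0.0006  0.0225  0.0037]
frac 0.25 min dist 0.0 [ 0.677 -0.286  0.445] [ 0.678 -0.286  0.445]
frac 0.5 min dist 0.001 [ 0.682 -0.291  0.444] [ 0.681 -0.291  0.444]
frac 0.75 min dist 0.0 [ 0.725 -0.238  0.387] [ 0.725 -0.238  0.388]
frac 1 min dist 0.0 [ 0.695 -0.281  0.427] [ 0.695 -0.281  0.427]
```

```bash
python3 - <<'E'
from h import *
from bench import eyes,monitor
p=np.array(monitor.get_state()["position"]);print(p)
for n in("scene","top"):
    d=eyes.get_image(n);cv2.imwrite(f"pics/{n}4.png",d["color"][...,::-1]); W=cloud(d)
    hsv=cv2.cvtColor(d["color"],cv2.COLOR_RGB2HSV)
    near=(np.hypot(W[...,0]-p[0],W[...,1]-p[1])<.04)
    b=near&(cv2.inRange(hsv,(100,100,50),(125,255,255))>0)
    w=near&(W[...,2]>.085)&(W[...,2]<.175)&(cv2.inRange(hsv,(0,0,120),(179,60,255))>0)
    for k,m in(("cap",b),("white",w)):
        q=W[m]
        if len(q)>15: print(n,k,len(q),np.round(q.min(0),4),np.round(q.max(0),4),"circ",fit(q[:,:2]))
c=cv2.imread("pics/scene4.png")[110:260,280:480]; cv2.imwrite("pics/c4.png",cv2.resize(c,None,fx=4,fy=4,interpolation=3))
E
```

```text
[ 0.58195194 -0.21322995  0.10907726]
scene cap 104 [ 0.5679 -0.2214  0.143 ] [ 0.6051 -0.1987  0.1649] circ (array([ 0.58234291, -0.21098942]), np.float64(0.01032094386091373))
scene white 420 [ 0.5522 -0.2331  0.1005] [ 0.6099 -0.1918  0.1733] circ (array([ 0.58003078, -0.21427725]), np.float64(0.01917545963797124))
top cap 47 [ 0.557  -0.2141  0.1553] [ 0.5912 -0.1912  0.2322] circ (array([ 0.57590603, -0.20099682]), np.float64(0.011726381694673304))
top white 167 [ 0.5616 -0.2131  0.1021] [ 0.6005 -0.1927  0.1608] circ (array([ 0.58001851, -0.21013616]), np.float64(0.015820042080136296))
```

View pics/c4.png

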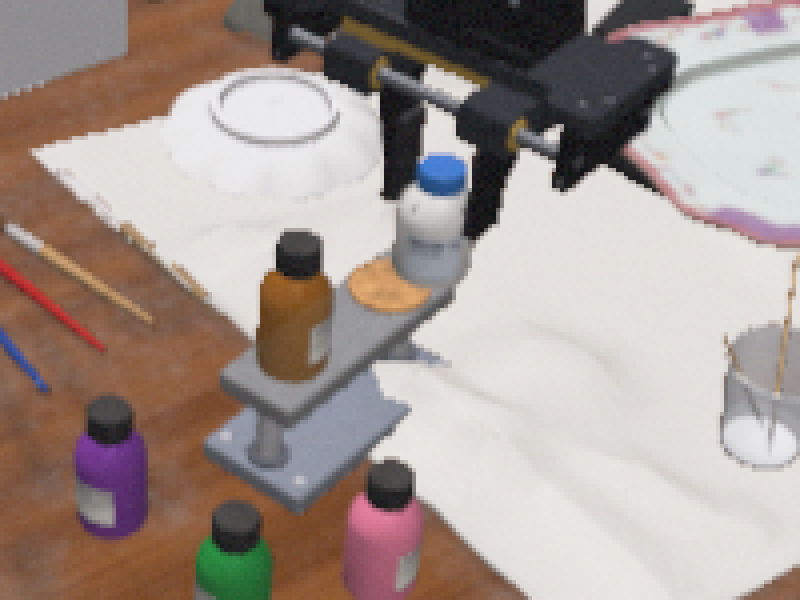

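View pics/top4.png

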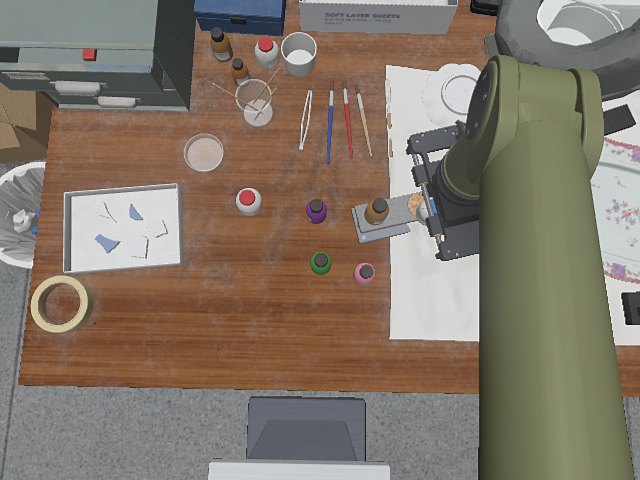

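View pics/scene4.png

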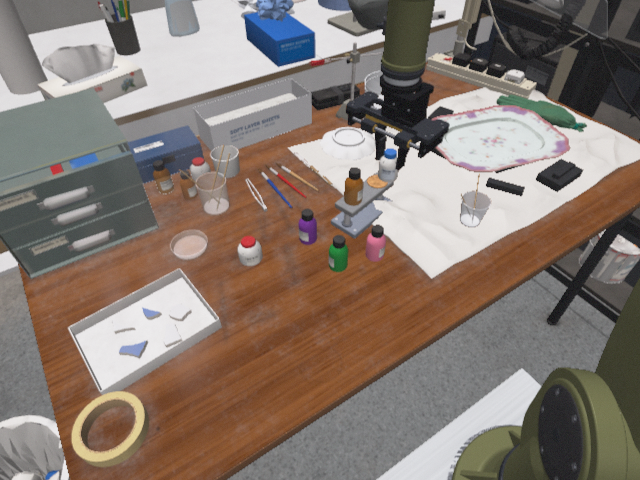

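The crop shows the bottle upright just short of the disc, and the brown bottle is untouched. In the top view the housing at (500–530, 60–100) overlaps the lamp in projection, so I check the depth gap using colour masks.

```bash
cat > gap.py <<'E'
from h import *
from bench import eyes,monitor
from scipy.spatial import cKDTree
L=np.concatenate([cloud(dict(np.load(n+"0.npz"))).reshape(-1,3) for n in("top","scene")])
L=L[np.isfinite(L[:,0])&(L[:,2]>.25)&(L[:,0]>.5)&(L[:,0]<.95)&(abs(L[:,1])<.75)]
for n in("top","scene"):
    d=eyes.get_image(n); W=cloud(d); hsv=cv2.cvtColor(d["color"],cv2.COLOR_RGB2HSV)
    m=(cv2.inRange(hsv,(22,50,20),(45,255,255))>0)&(W[...,2]>.25)
    m=cv2.erode(m.astype(np.uint8),np.ones((3,3)))>0
    A=W[m]; A=A[np.hypot(A[:,0],A[:,1])>.3]
    dd,i=cKDTree(L).query(A); k=dd.argmin(); print(n,len(A),"gap",dd[k].round(3),A[k].round(3),L[i[k]].round(3),"arm max x",A[:,0].max().round(3),"min z",A[:,2].min().round(3),"z of fwd pts",A[A[:,0]>.6][:,2].min(initial=9).round(3))
    tgt=np.array([.022,.005,-.024]); dd,i=cKDTree(L).query(A+tgt);k=dd.argmin(); print(" after final shift",dd[k].round(3),(A+tgt)[k].round(3),L[i[k]].round(3))
E
python3 gap.py
```

```text
top 47447 gap 0.086 [ 0.613 -0.246  0.522] [ 0.648 -0.3    0.465] arm max x 0.621 min z 0.349 z of fwd pts 0.521
 after final shift 0.066 [ 0.635 -0.241  0.498] [ 0.652 -0.287  0.454]
scene 2700 gap 0.101 [ 0.598 -0.183  0.423] [ 0.669 -0.255  0.413] arm max x 1.475 min z 0.256 z of fwd pts 0.256
 after final shift 0.091 [ 0.62  -0.178  0.399] [ 0.681 -0.246  0.403]
```

```bash
python3 -m pendant '[[[0,0,0],[0,0.008,0.001],1],[[0,0,0],[0,0.01,0.001],1],[[0,0,0],[0,0.004,0.001],1],[[0,0,0],[0,0,0],1],[[0,0,0],[0,0,0],1]]'; for i in 1 2 3; do python3 plan.py 0.6047 -0.2073 0.085 14.5; python3 gap.py|grep -v aft; done
python3 - <<'E'
from h import *
from bench import eyes,monitor
d=eyes.get_image("scene"); c=d["color"][110:260,280:480,::-1]; cv2.imwrite("pics/c5.png",cv2.resize(c,None,fx=4,fy=4,interpolation=3))
E
```

```text
time: 8.78
position: [0.6036, -0.2075, 0.1059]
tool_rot: [-1.923, -2.484, 0.001]
ft_force: [-0.2, 0.7, -0.6]
grip_width: 0.475
t 8.775 pos [ 0.6036 -0.2075  0.1059] jawyaw 14.51 tilt 0.03 grip 0.47468035704998535 F [-0.18  0.72 -0.62] q [ 0.71  0.4  -0.53  1.58  0.21  1.21  0.39]
turn(tool,deg) [-0.03 -0.    0.01] shift in present tool [-0.0001  0.0012  0.0209] shift in turned tool [-0.0001  0.0011  0.0209]
top 49117 gap 0.083 [ 0.635 -0.239  0.519] [ 0.649 -0.3    0.465] arm max x 0.641 min z 0.346 z of fwd pts 0.515
scene 2570 gap 0.095 [ 0.616 -0.176  0.415] [ 0.669 -0.255  0.413] arm max x 1.477 min z 0.255 z of fwd pts 0.255
t 8.875 pos [ 0.6035 -0.2076  0.106 ] jawyaw 14.49 tilt 0.02 grip 0.47763649376803236 F [ 0.17 -0.22 -0.94] q [ 0.71  0.4  -0.53  1.58  0.21  1.21  0.39]
turn(tool,deg) [-0.02  0.01 -0.01] shift in present tool [0.     0.0012 0.021 ] shift in turned tool [0.     0.0012 0.021 ]
top 49048 gap 0.08 [ 0.636 -0.24   0.517] [ 0.649 -0.3    0.465] arm max x 0.643 min z 0.344 z of fwd pts 0.517
scene 2538 gap 0.094 [ 0.618 -0.177  0.422] [ 0.669 -0.255  0.413] arm max x 1.475 min z 0.256 z of fwd pts 0.256
t 8.975 pos [ 0.6036 -0.2076  0.1061] jawyaw 14.49 tilt 0.02 grip 0.47643025397379185 F [-0.89  0.11 -0.11] q [ 0.71  0.4  -0.53  1.58  0.21  1.21  0.39]
turn(tool,deg) [-0.    0.02 -0.01] shift in present tool [0.0001 0.0012 0.0211] shift in turned tool [0.0001 0.0012 0.0211]
top 49196 gap 0.081 [ 0.636 -0.24   0.518] [ 0.649 -0.3    0.465] arm max x 0.645 min z 0.346 z of fwd pts 0.516
scene 2552 gap 0.095 [ 0.617 -0.176  0.425] [ 0.669 -0.255  0.413] arm max x 1.476 min z 0.256 z of fwd pts 0.256
```

View pics/c5.png

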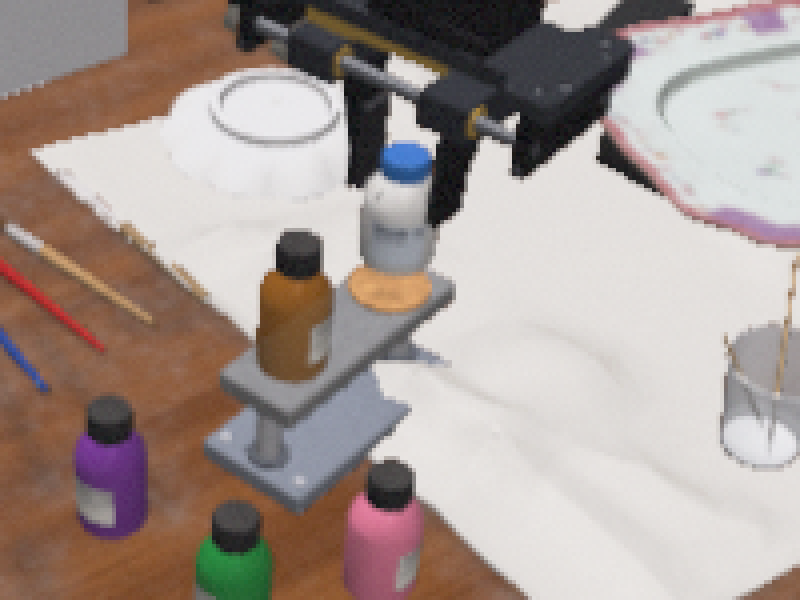

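The bottle is above the disc, at crop (395,215) over (390,285). I lower it in small steps and watch the force.

```bash
python3 -m pendant '[[[0,0,0],[0,0.001,0.006],1],[[0,0,0],[0,0,0.006],1],[[0,0,0],[0,0,0.004],1],[[0,0,0],[0,0,0.001],1],[[0,0,0],[0,0,0],1],[[0,0,0],[0,0,0],1]]'; python3 plan.py 0.6047 -0.2073 0.085 14.5
```

```text
time: 9.88
position: [0.6049, -0.2072, 0.0893]
tool_rot: [1.923, 2.484, 0.0]
ft_force: [-0.2, 0.5, 0.0]
grip_width: 0.48
t 9.875 pos [ 0.6049 -0.2072  0.0893] jawyaw 14.51 tilt 0.03 grip 0.4796840651094601 F [-0.21  0.53  0.05] q [ 0.7   0.42 -0.53  1.6   0.22  1.18  0.38]
turn(tool,deg) [0.02 0.02 0.01] shift in present tool [-0.     -0.0002  0.0043] shift in turned tool [-0.     -0.0002  0.0043]
```

```bash
python3 -m pendant '[[[0,0,0],[0,0,0.0015],1],[[0,0,0],[0,0,0],1],[[0,0,0],[0,0,0],1]]'; python3 plan.py 0.6047 -0.2073 0.085 14.5|head -1
```

```text
time: 10.25
position: [0.6047, -0.2072, 0.0876]
tool_rot: [1.923, 2.484, -0.0]
ft_force: [-0.8, 0.5, -0.2]
grip_width: 0.477
t 10.25 pos [ 0.6047 -0.2072  0.0876] jawyaw 14.51 tilt 0.01 grip 0.4768860609462392 F [-0.84  0.48 -0.24] q [ 0.7   0.42 -0.53  1.6   0.22  1.18  0.38]
```

```bash
python3 -m pendant '[[[0,0,0],[0,0,0.0015],1],[[0,0,0],[0,0,0],1],[[0,0,0],[0,0,0],1]]'; python3 plan.py 0.6047 -0.2073 0.085 14.5|head -1
```

```text
time: 10.62
position: [0.6047, -0.2072, 0.086]
tool_rot: [1.923, 2.484, -0.0]
ft_force: [0.4, 0.1, -1.4]
grip_width: 0.475
t 10.625 pos [ 0.6047 -0.2072  0.086 ] jawyaw 14.51 tilt 0.0 grip 0.4748684525062028 F [ 0.36  0.09 -1.44] q [ 0.7   0.42 -0.53  1.6   0.23  1.18  0.38]
```

```bash
python3 -m pendant '[[[0,0,0],[0,0,0.001],1],[[0,0,0],[0,0,0],1],[[0,0,0],[0,0,0],1]]'; python3 plan.py 0.6047 -0.2073 0.085 14.5|head -1
```

```text
time: 11.0
position: [0.6048, -0.2072, 0.0851]
tool_rot: [1.923, 2.484, -0.0]
ft_force: [-0.2, 0.1, -1.2]
grip_width: 0.47
t 11.0 pos [ 0.6048 -0.2072  0.0851] jawyaw 14.51 tilt 0.01 grip 0.4699488255605279 F [-0.23  0.09 -1.16] q [ 0.7   0.42 -0.53  1.6   0.23  1.18  0.38]
```

```bash
python3 -m pendant '[[[0,0,0],[0,0,0.001],1],[[0,0,0],[0,0,0],1],[[0,0,0],[0,0,0],1]]'; python3 plan.py 0.6047 -0.2073 0.085 14.5|head -1
```

```text
time: 11.38
position: [0.6048, -0.2073, 0.085]
tool_rot: [1.923, 2.484, -0.001]
ft_force: [-1.9, -0.1, 5.5]
grip_width: 0.476
t 11.375 pos [ 0.6048 -0.2073  0.085 ] jawyaw 14.5 tilt 0.04 grip 0.47619558905438686 F [-1.89 -0.09  5.47] q [ 0.7   0.42 -0.53  1.6   0.23  1.18  0.38]
```

```bash
python3 - <<'E'
from h import *
from bench import eyes
d=eyes.get_image("scene"); c=d["color"][110:260,280:480,::-1]; cv2.imwrite("pics/c6.png",cv2.resize(c,None,fx=4,fy=4,interpolation=3))
E
```

```text
(no output)
```

View pics/c6.png

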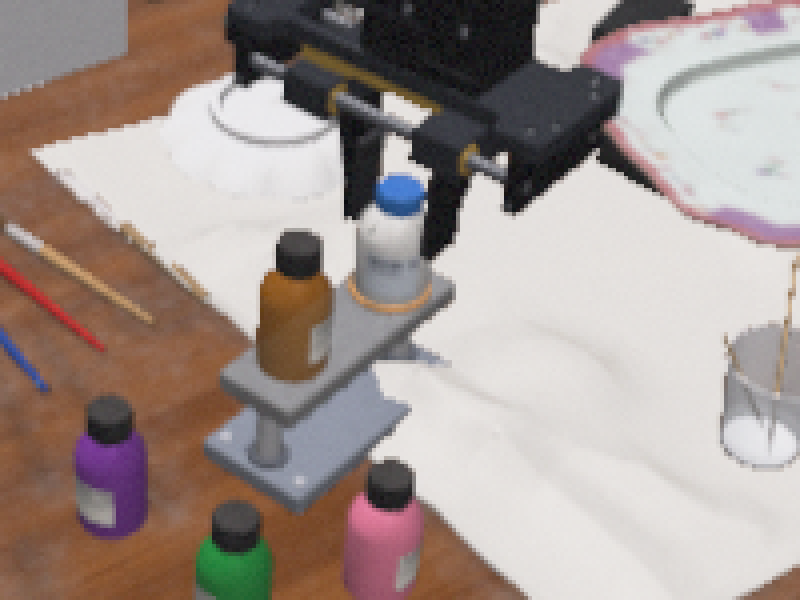

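Contact reads 5.5 N at exactly the expected height, and the bottle sits centred with an even cork rim showing. I release it gently.

```bash
python3 -m pendant '[[[0,0,0],[0,0,0],0.1],[[0,0,0],[0,0,0],-0.05],[[0,0,0],[0,0,0],-0.2],[[0,0,0],[0,0,0],-0.5],[[0,0,0],[0,0,0],-0.8],[[0,0,0],[0,0,0],-0.8],[[0,0,0],[0,0,0],-0.8],[[0,0,0],[0,0,0],-0.8]]' 5; python3 -m pendant '[[[0,0,0],[0,0,-0.008],-0.8],[[0,0,0],[0,0,-0.015],-0.8],[[0,0,0],[0,0,-0.02],-0.8],[[0,0,0],[0,0,-0.02],-0.8],[[0,0,0],[0,0,-0.02],-0.8],[[0,0,0],[0,0,-0.012],-0.8],[[0,0,0],[0,0,0],-0.8]]'; python3 gap.py |grep -v aft
python3 - <<'E'
from h import *
from bench import eyes
d=eyes.get_image("scene"); c=d["color"][110:260,280:480,::-1]; cv2.imwrite("pics/c7.png",cv2.resize(c,None,fx=4,fy=4,interpolation=3))
E
```

```text
time: 12.42
position: [0.6047, -0.2072, 0.084]
tool_rot: [1.923, 2.484, -0.0]
ft_force: [-0.1, -0.3, 0.9]
grip_width: 0.9
time: 13.3
position: [0.6053, -0.2073, 0.1803]
tool_rot: [1.922, 2.483, 0.001]
ft_force: [0.7, 0.3, -0.1]
grip_width: 0.896
top 62931 gap 0.102 [ 0.61  -0.173  0.423] [ 0.669 -0.255  0.413] arm max x 0.62 min z 0.418 z of fwd pts 0.421
scene 868 gap 0.092 [ 0.622 -0.176  0.423] [ 0.669 -0.255  0.413] arm max x 1.477 min z 0.255 z of fwd pts 0.255
```

View pics/c7.png

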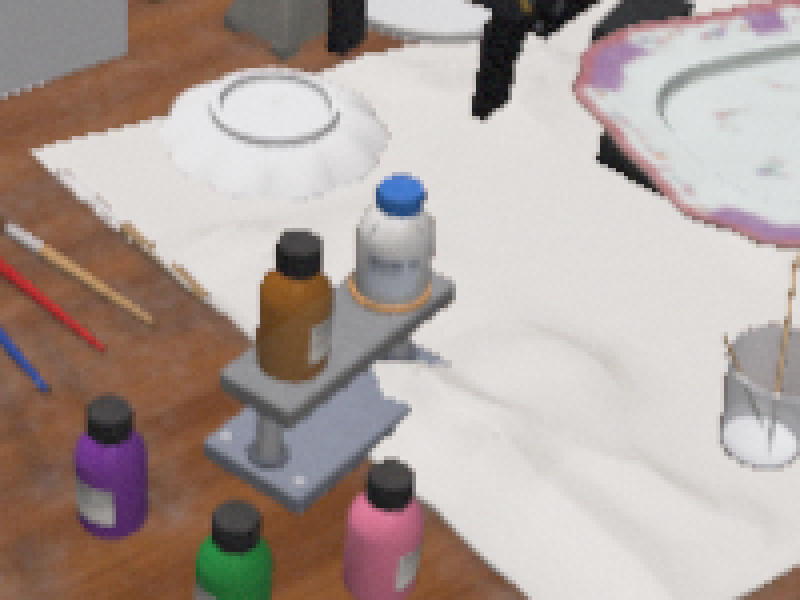

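The bottle stands upright on the cork. I retreat along -x, then make the final measurements.

```bash
python3 -m pendant '[[[0,0,0],[0,-0.015,0],-0.8],[[0,0,0],[0,-0.03,0],-0.8],[[0,0,0],[0,-0.035,0],-0.8],[[0,0,0],[0.0,-0.03,0],-0.8],[[0,0,0],[0,-0.02,0],-0.8],[[0,0,0],[0,0,0],-0.8],[[0,0,0],[0,0,0],-0.8]]'; python3 - <<'E'
from h import *
from bench import eyes
for n in("top","scene"):
    d=eyes.get_image(n); cv2.imwrite(f"pics/{n}8.png",d["color"][...,::-1]); W=cloud(d)
    for k,c,z in(("blue",(.6047,-.2073),.137),("brown",(.584,-.126),.148),("red",(.6185,.1045),.053)):
        q=W[(np.hypot(W[...,0]-c[0],W[...,1]-c[1])<.03)&(abs(W[...,2]-z)<.0045)]
        if len(q): print(n,k,len(q),"mid",((q.min(0)+q.max(0))/2).round(4),"med",np.median(q,0).round(4))
        else: print(n,k,"hidden")
E
```

```text
time: 14.32
position: [0.4791, -0.2395, 0.179]
tool_rot: [1.923, 2.484, 0.0]
ft_force: [0.9, -1.1, -0.5]
grip_width: 0.898
top blue 194 mid [ 0.6038 -0.2067  0.1365] med [ 0.6032 -0.2068  0.1377]
top brown 166 mid [ 0.5841 -0.1261  0.148 ] med [ 0.5846 -0.1259  0.1486]
top red 203 mid [0.6179 0.1047 0.0524] med [0.6175 0.1043 0.0526]
scene blue 97 mid [ 0.6035 -0.2062  0.1369] med [ 0.6014 -0.2053  0.1388]
scene brown 96 mid [ 0.5842 -0.1262  0.1477] med [ 0.5824 -0.124   0.1496]
scene red 144 mid [0.6184 0.1041 0.0526] med [0.6162 0.1052 0.0535]
```

View pics/top8.png

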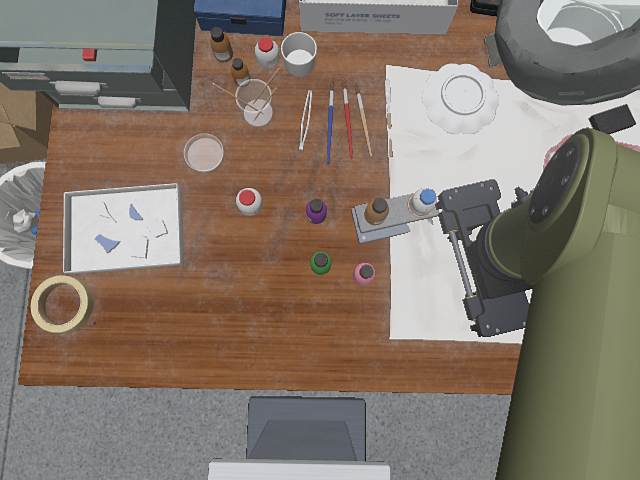

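The bottle's cap is at (0.604, -0.2065, 0.137), within 1–2 mm of the disc's centre. The brown bottle and the red pot have not moved, and the gripper is clear of everything.

```bash
python3 -c "
from bench import order
print(order.close_job())"
```

```text
the job is handed in; nothing more can be done
None
```

I gripped the blue-capped bottle round its body and brought it in low past the lamp, with the jaws across the plank. I lowered it onto the cork disc until I felt contact (5.5 N), released it, backed away and handed the job in at about 14.4 s of the 38 s. No verdict is reported.

- **Bottle:** in the last camera check both views put it upright on the disc, about 1–2 mm off its centre. Its cap top was at about 137 mm, which is the height expected for a bottle resting on the disc.
- **Brown bottle and red-capped pot:** both measured within 1 mm of where they started.
- **Gripper:** it ended clear of everything, about 13 cm back from the bottle.
- **Checks that failed or disagreed:** two of my early lamp-clearance estimates read zero because lamp points were counted as arm. I filtered by position and then by colour, which gave gaps of 8 cm or more wherever the gap was measured.

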